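# Tuck a new half sole under the waist lap of a shoe and hold it pressed flat

### The arm

A 6-joint arm with a two-finger parallel gripper is mounted at the origin on the work surface. World frame = base frame: x ahead of the robot, y to its left, z up, the work surface at z = 0. Lengths are in m, angles in rad, forces in N, time in s.
With the tool pointing down it reaches from about 0.3 to 0.85 m from the base axis. Payload 4.2 kg.
Tool frame: the origin (TCP) lies on the centre line of the jaws, within the pads' length; the fingertips stand ahead of it and the grasp point (between the pads) lies 6 mm ahead of it (finger_overhang is the z of the fingertips in the tool frame, in m); z points along the fingers, y is the line along which they close (so a half turn about z gives the same grasp; the last joint's range is limited). The gripper opens to 91 mm and grips with 3 to 60 N. Pads are 32 mm wide; open, the fingers measure 118 mm over their backs; the gripper's body (76 mm by 178 mm) begins 60 mm behind the grasp point.
Start: joints at [-1.346, 0.32, 1.565, -0, 1.257, -0.02], TCP at [0.139, -0.558, 0.239] pointing down, gripper open.
Joint ranges: [-3.11, 3.11], [-0.84, 2.01], [0.21, 2.61], [-1.34, 4.49], [0.05, 2.63], [-2.56, 2.56]. Speed limits (rad/s): [2.57, 2.57, 3.14, 3.14, 3.14, 3.14].

### API

Orientations are given as a rotation vector (axis times angle).
In Python, from bench import get_obs, capture, sign_off, spot_in, trace, finger_overhang gives the robot as it stands.
- The arm moves only by the shell command python3 -m creep 'ROWS' [FORCE]. ROWS is text: rows parted by semicolons, each of 5 numbers parted by spaces: the opening, from 0 (shut) to 1 (fully open), then the shift along the tool's x, y, z in mm, then the turn about the tool's z in degrees. A call has 1 to 8 rows; each row shifts and turns the commanded pose from where the row before left it, along the tool's axes as they then stand; what a row does not reach is not made up. A row lasts 1/8 s, in which the tool goes at most 62.5 mm and 10.7 degrees, less where a joint would pass 70% of its speed; a pose out of reach is approached as far as the arm can. A call with a gripper value outside its range is refused whole. The fingers move at their own pace and stop on an object; FORCE is the grip in N (left out, the last holds). Time passes only in rows, so rows that do not move let the fingers close. It gives the time, the measured TCP pose, the force, the opening and the grip force at its end, in the units of the state.
- get_obs(): the state, without advancing time (a new reading comes with each control period).
- capture(name): name is "scene" or "top"; returns a dict with "pixels" (420x560x3 uint8, red, green, blue), "fovy" (degrees; the focal length in pixels is half the picture's height over the tangent of half this angle, whatever the lens; pixels are square), "cx", "cy" (the principal point, pixels), "pose" (4x4, takes a point from camera to world coordinates). Camera axes: x right, y down, z forward; pixel columns grow to the right and rows downward; lengths in m; the calibration is good to about 2 mm. A picture is of the moment at which its call begins. There is no depth.
- sign_off(): hands the job in; it is judged then, once.
Trained networks look in the newest picture that a camera, given by its name, has taken for a name from the list of things; names that differ only in an ending like _2 or _b are one class to them, and where a whole thing is asked for, a point or a joint stands for the part that bears it (a point fixed in the world has none). Each returns a list of dicts, best first, with "score" (0 to 1); they miss things now and then, are a little off and sometimes report something else, mostly with a low value. They report only what shows in the picture. A call takes as long as a camera call. They do not tell look-alikes from the thing itself.
- spot_in(camera, thing): "position" ([column, row] in pixels, amid what is visible of it).
- trace(camera, thing): "mask" (420x560 bool, what is visible of it) and "position" ([column, row] in pixels, amid what is visible of it).
The state is a dict: "clock": time; "qpos": joint angles; "qvel": joint speeds; "tau": joint torques, N m; "tool_pos": TCP position; "tcp_rot": TCP orientation; "ft_force": force on the tool from outside, world axes, zero at the start; "torque": the same for the moment, N m; "opening": opening from 0.0 (shut) to 1.0 (fully open); "grasp_force": force on a finger pad.
Only numpy, scipy, OpenCV 4.12 (cv2) and the standard library are available. Lean on these libraries where they do the work, as an engineer would, in place of code of your own. Each camera call takes 0.05 s, during which the arm holds its last target. There are 200 camera calls.

### The job

Fit the new tan half sole to the shoe on the jack: slide its thin skived edge under the dark lap of the old sole, without lifting the lap, until it butts home, with the half sole centred so that it covers the shoe's bottom on both sides and lies flat on it. Then keep it firmly pressed down flat with the gripper's fingers and finish like that, still pressing, ready for the tacks. Leave the hammer, the jar and the tin where they are.

Things in the scene. Friction and masses are not known exactly. Their poses are not given: they have to be found in the camera images.
- shoe: a slim wine-red shoe, 240 mm long, held bottom up and level on a bench jack; fixed. Origin on the counter top, plumb under the shoulder (shoulder); x points along the shoe from toe to heel, z up. The toe ends at x = -135 mm; the dark heel block stands from x = 45 to 105 mm, its top 172 mm above the counter. The jack under it lies within x = -101 to 105, y = -60 to 45 mm.
- shoe_bottom: the bare grey-brown bottom of the shoe's forepart that the half sole covers: a level flat, 150 mm above the counter, from the shoulder (x = 0) to the toe (x = -135 mm); 62 mm wide at the ball (x = -43 to -87 mm), 47 mm at the shoulder, rounded at the toe. Same frame as shoe.
- shoulder (a point): middle of the foot of the shoulder, a step 3 mm high across the shoe bottom at the split of the old sole, against which the skived edge butts; on the surface of the bottom (150 mm above the counter). Axes as shoe: x from toe to heel, z up.
- lap_edge (a point): middle of the lower side of the free edge of the lap: the dark outer layer of the old sole, 25 mm long, 50 mm wide, 3 mm thick, with a light cut edge. Rooted on top of the shoulder, it stands open towards the toe at 16 degrees, so at rest this point is 24 mm toeward of the shoulder and 10 mm above the shoe bottom. The new edge goes into this wedge-shaped mouth.
- lap (a joint): angle of the lap about its root, rad: 0 at rest, positive when lifted; 0.15 is some 4 mm at its free edge. Stiff leather that springs back: about 1 N at the free edge lifts it 1 mm.
- half_sole: a stiff tan leather plate 139 x 70 x 6 mm, 50 to 100 g, flat on the counter, right side up. Origin in the middle of its underside; x points to the skived end 65 mm away, -x to the round toe end 74 mm away. Sides parallel, 70 mm apart, from x = -22 to 22 mm; 55 mm wide at the skived end. Fitted, its axes are those of shoe and it overhangs the shoe bottom by 4 mm at the sides and toe.
- skived_edge (a point): middle of the half sole's skived edge, on the underside; axes as half_sole. The plate is 3 mm thick here and grows to its full 6 mm over 15 mm, the slope being on top.
- hammer: a hammer, 240 mm long, lying on the counter; a bystander. Origin under its middle.
- cement_jar: an amber glass jar with a black cap, diameter 64 mm, 85 mm high, standing; a bystander. Origin in the middle of its foot.
- polish_tin: a flat blue tin, diameter 76 mm, 26 mm high; a bystander. Origin in the middle of its foot.
Mind the look-alikes: they are no part of the job. Several things have the shape of the half_sole; the one meant has the colours described above.

How it is judged:
On the way:
1. the skived edge is tucked well under the lap (x of skived_edge in the frame of shoulder above -0.012 m and z of skived_edge in the frame of shoulder between -0.003 and 0.004 m), for 0.1 s.
At the end, for the whole second after the job is handed in: The skived edge is under the lap within 6 mm of the shoulder, the half sole is centred on the shoe within 5 mm and 0.09 rad, lies flat on its bottom (within 2 mm and 0.03 rad) and at rest, the lap is down (below 0.12 rad), and the fingers still press it onto the shoe bottom with more than 4 N (x of skived_edge in the frame of shoulder between -0.006 and 0.003 m and y of skived_edge in the frame of shoulder between -0.005 and 0.005 m and y of half_sole in the frame of shoulder between -0.005 and 0.005 m and z of half_sole in the frame of shoulder between -0.002 and 0.002 m and angle between the x axis of half_sole and the x axis of shoe, either way round below 0.09 rad and angle between half_sole's own z axis and vertical below 0.03 rad and value of joint lap below 0.12 rad and contact force between the fingers and half_sole above 4 N and contact force between half_sole and shoe_bottom above 4 N and linear speed of half_sole below 0.02 m/s); the arm keeps its last pose, push and grip.
It fails at once if the lap is lifted (more than 0.15 rad, some 4 mm at its edge) (value of joint lap above 0.15 rad).
It fails at once if the hammer, the jar or the tin is moved by more than 20 mm (distance of any of hammer, cement_jar, polish_tin from where it was at the start of the episode above 0.02 m).
It also fails if it takes over 45 s, if anything falls off the work surface, if the arm or the gripper's body presses on something with over 40 N, if the wrist force passes 120 N, or if a joint passes its speed limit or range.

## Working session

There is one attempt and no reset: what is moved stays moved. The work goes in short steps, Python scripts to look and compute and a shell command to move; the robot and the scene stay as the last step left them, time stands still between calls to the robot, and variables do not carry over. Pictures are saved under pics/ and viewed, at most 10 in all, crops included, and the job is handed in when it is done.

```bash
ls; mkdir -p pics
cat > h.py <<'E'
import numpy as np,cv2
from bench import *
def K(c):
    f=c["pixels"].shape[0]/2/np.tan(np.radians(c["fovy"])/2); return f
def ray(c,uv,z):
    f=K(c);P=np.array(c["pose"]);d=P[:3,:3]@np.array([(uv[0]-c["cx"])/f,(uv[1]-c["cy"])/f,1]);o=P[:3,3]
    return o+d*(z-o[2])/d[2]
def proj(c,p):
    f=K(c);P=np.array(c["pose"]);q=P[:3,:3].T@(np.array(p)-P[:3,3]);return np.array([f*q[0]/q[2]+c["cx"],f*q[1]/q[2]+c["cy"]])
def save(c,n,box=None,s=1):
    im=c["pixels"][:,:,::-1]
    if box: im=im[box[1]:box[3],box[0]:box[2]]
    cv2.imwrite("pics/"+n,cv2.resize(im,None,fx=s,fy=s,interpolation=cv2.INTER_CUBIC))
E
python3 - <<'E'
from h import *
print(get_obs(),finger_overhang)
ims=[]
for n in("top","scene"):
    c=capture(n);print(n,c["fovy"],c["cx"],c["cy"],np.round(c["pose"],3).tolist())
    save(c,n+"0.png",s=1.4)
    for t in("shoe","shoe_bottom","lap_edge","half_sole","hammer","cement_jar","polish_tin"):
        for r in trace(n,t)[:5]: print(t,round(r["score"],2),np.round(r["position"]),r["mask"].sum(),np.round(ray(c,r["position"],0.),3), np.round(c["pixels"][r["mask"]].mean(0)))
E
```

```text
pics
{'clock': 0.0, 'qpos': array([-1.34599828e+00,  3.20309016e-01,  1.56569225e+00, -2.59091214e-05,
        1.25738909e+00, -2.00252481e-02]), 'qvel': array([ 0.00083967, -0.00034689,  0.00111352, -0.00099807, -0.00157657,
        0.00045354]), 'tau': array([-4.73939019e-05, -4.12464237e+01, -2.31975389e+01,  7.29007297e-02,
        4.58333921e-02, -1.52636926e-04]), 'tool_pos': array([ 0.13924662, -0.55740429,  0.23810528]), 'tcp_rot': array([-3.11631030e+00, -3.83402251e-01,  3.26931490e-04]), 'ft_force': array([ 0.27033175, -0.51681187, -0.2440718 ]), 'torque': array([-0.01299537,  0.01499828,  0.01806542]), 'grasp_force': 0.0, 'opening': 0.9995580945054607} 0.025
top 50.174824710432716 280.07250091462464 214.39155296204504 [[-0.027, -0.988, 0.154, 0.337], [-1.0, 0.028, 0.008, -0.067], [-0.012, -0.154, -0.988, 1.458], [0.0, 0.0, 0.0, 1.0]]
shoe 0.92 [243. 206.] 1946 [0.596 0.066 0.   ] [144. 132. 121.]
shoe_bottom 0.64 [260. 184.] 706 [0.67  0.007 0.   ] [226. 197. 167.]
half_sole 0.94 [298. 244.] 808 [ 0.465 -0.112  0.   ] [ 99. 176. 253.]
half_sole 0.85 [357. 231.] 827 [ 0.50
[... 623 characters left out ...]
023, 0.053, -0.123], [0.018, -0.746, -0.665, 0.852], [0.0, 0.0, 0.0, 1.0]]
shoe 0.86 [331. 233.] 4021 [0.497 0.097 0.   ] [110. 104.  98.]
shoe_bottom 0.56 [303. 228.] 863 [ 0.473  0.02  -0.   ] [178. 158. 136.]
lap_edge 0.49 [324. 215.] 135 [ 0.417  0.088 -0.   ] [81. 62. 51.]
half_sole 0.95 [256. 225.] 741 [ 0.455 -0.115  0.   ] [ 75. 131. 233.]
half_sole 0.83 [208. 196.] 540 [ 0.319 -0.262  0.   ] [243. 196. 223.]
half_sole 0.78 [189. 236.] 808 [ 0.491 -0.304  0.   ] [240. 212. 137.]
cement_jar 0.71 [251. 290.] 995 [ 0.688 -0.134  0.   ] [91. 75. 45.]
polish_tin 0.77 [178. 279.] 762 [ 0.648 -0.319 -0.   ] [ 60.  98. 154.]
polish_tin 0.4 [305. 230.] 867 [0.481 0.025 0.   ] [180. 159. 137.]
```

View pics/top0.png

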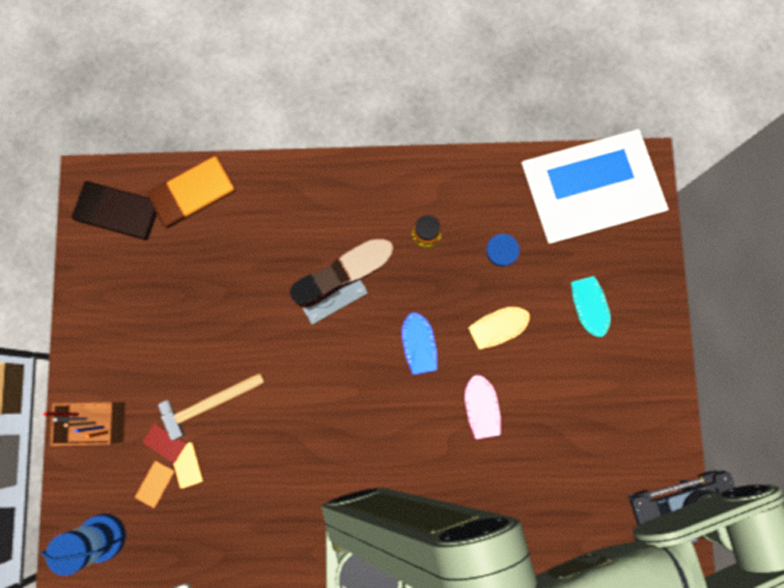

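View pics/scene0.png

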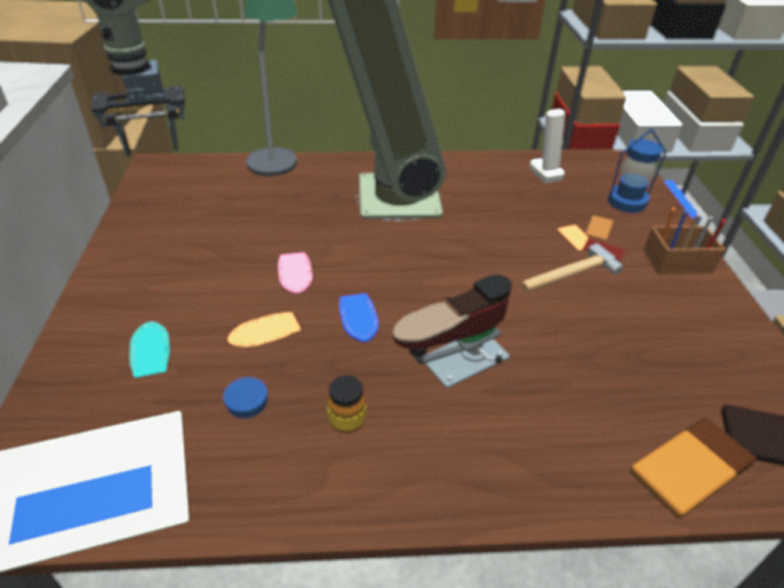

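The tan half sole is the yellowish plate at (499,327) in the top view; its straight skived end is at the lower left and its toe at the right. The shoe's toe is at (385,245) and its heel at (305,292). Next I fit outlines to both things in both views.

```bash
cat > fit.py <<'E'
from h import *
from scipy.optimize import minimize
def outline(L0,xa,xb,hw,xe,he,n=24):
    t=np.linspace(np.pi/2,-np.pi/2,n); toe=np.c_[xa-(xa-L0)*np.cos(t),hw*np.sin(t)]
    return np.r_[[[xe,he],[xb,hw]],toe,[[xb,-hw],[xe,-he]]]
SOLE=outline(-.074,-.022,.022,.035,.065,.0275); SHOE=outline(-.135,-.087,-.043,.031,0,.0235)
def world(p,xy,z):
    c,s=np.cos(p[2]),np.sin(p[2]); return np.c_[xy@np.array([[c,s],[-s,c]])+p[:2],np.full(len(xy),z)]
S=8
def render(c,pts,box,m):
    q=np.array([proj(c,w) for w in pts]); q=(q-[box[0],box[1]]+.5)*S-.5
    cv2.fillPoly(m[0],[cv2.convexHull(np.round(q*16).astype(np.int32))],m[1],shift=4)
def model(c,p,kind,box,z0):
    m=np.zeros(((box[3]-box[1])*S,(box[2]-box[0])*S),np.float32)
    if kind=="sole": render(c,np.r_[world(p,SOLE,z0),world(p,SOLE,z0+.006)],box,(m,1.))
    else:
        render(c,world(p,SHOE,.15),box,(m,1.))
        lap=np.array([[-.024,.025],[-.024,-.025],[.03,-.025],[.03,.025]])
        w=np.r_[world(p,lap[:2],.160),world(p,lap[:2],.163),world(p,lap[2:],.153)]
        render(c,w,box,(m,0.))
    return m
def seg(c,mask,pad=8):
    r,cc=np.where(mask);box=[cc.min()-pad,r.min()-pad,cc.max()+pad,r.max()+pad]
    im=c["pixels"][box[1]:box[3],box[0]:box[2]].astype(np.float32); mk=mask[box[1]:box[3],box[0]:box[2]].astype(np.uint8)
    fg=np.median(im[cv2.erode(mk,np.ones((5,5)))>0],0); bg=np.median(im[cv2.dilate(mk,np.ones((7,7)))==0],0)
    a=np.clip((im-bg)@(fg-bg)/((fg-bg)@(fg-bg)),0,1); a=a*(cv2.dilate(mk,np.ones((5,5)))>0)
    return box,cv2.resize(a.astype(np.float32),None,fx=S,fy=S,interpolation=cv2.INTER_LINEAR)
def fit(data,p0,kind,z0=0.):
    # data: list of (cam,box,alpha)
    def cost(v):
        p=[p0[0]+v[0]/1e3,p0[1]+v[1]/1e3,p0[2]+v[2]/50]
        return sum(np.abs(cv2.GaussianBlur(model(c,p,kind,b,z0),(0,0),S*.5)-a).sum()/a.sum() for c,b,a in data)
    best=min((minimize(cost,v,method="Nelder-Mead",options=dict(initial_simplex=np.array(v)+np.array([[0,0,0],[8,0,0],[0,8,0],[0,0,6]]),xatol=.02,fatol=1e-5)) for v in([0,0,0],[5,-5,3],[-5,5,-4])),key=lambda r:r.fun)
    v=best.x; return np.array([p0[0]+v[0]/1e3,p0[1]+v[1]/1e3,p0[2]+v[2]/50]),best.fun
E
python3 - <<'E'
from fit import *
cs={n:capture(n) for n in("top","scene")}
def pick(n,t,uv):
    return min(trace(n,t),key=lambda r:np.hypot(*(np.array(r["position"])-uv)))["mask"]
D={}
for t,uvs in(("half_sole",((357,231),(189,236))),("shoe_bottom",((260,184),(303,228)))):
    D[t]=[(cs[n],)+seg(cs[n],pick(n,t,uv)) for n,uv in zip(cs,uvs)]
c=cs["top"]
a=ray(c,np.array([472,338])/1.4,0);b=ray(c,np.array([528,315])/1.4,0)
y=np.arctan2(*(a-b)[[1,0]]); p0=[*((a+b)/2)[:2],y]
A=ray(c,np.array([391,245])/1.4,.15);B=ray(c,np.array([305,292])/1.4,.17)
y2=np.arctan2(*(B-A)[[1,0]]); s0=[A[0]+.135*np.cos(y2),A[1]+.135*np.sin(y2),y2]
for k,t,q in(("sole","half_sole",p0),("shoe","shoe_bottom",s0)):
    print(t,np.round(q,4))
    for d in(D[t],D[t][:1],D[t][1:]):
        p,f=fit(d,q,k); print(np.round(p,4),round(f,3))
        if len(d)==2:
            for (cc,bx,al),n in zip(d,cs):
                m=model(cc,p,k,bx,0); o=cv2.cvtColor((al*255).astype(np.uint8),cv2.COLOR_GRAY2BGR)
                ct,_=cv2.findContours((m>0).astype(np.uint8),0,1);cv2.drawContours(o,ct,-1,(0,0,255),1)
                cv2.imwrite(f"/tmp/{k}_{n}.png",cv2.resize(o,(390,290)))
R=lambda f:cv2.imread(f"/tmp/{f}.png")
cv2.imwrite("pics/fit.png",np.vstack([np.hstack([R("sole_top"),R("sole_scene")]),np.hstack([R("shoe_top"),R("shoe_scene")])]))
E
```

```text
half_sole [ 0.4952 -0.3056  1.9316]
[ 0.4938 -0.303   1.9573] 0.218
[ 0.4952 -0.3014  1.9616] 0.055
[ 0.4909 -0.3047  1.9589] 0.084
shoe_bottom [0.5952 0.0605 2.0745]
[0.5988 0.0615 2.0643] 0.161
[0.6003 0.0628 2.0565] 0.057
[0.5987 0.0607 2.0538] 0.072
```

View pics/fit.png

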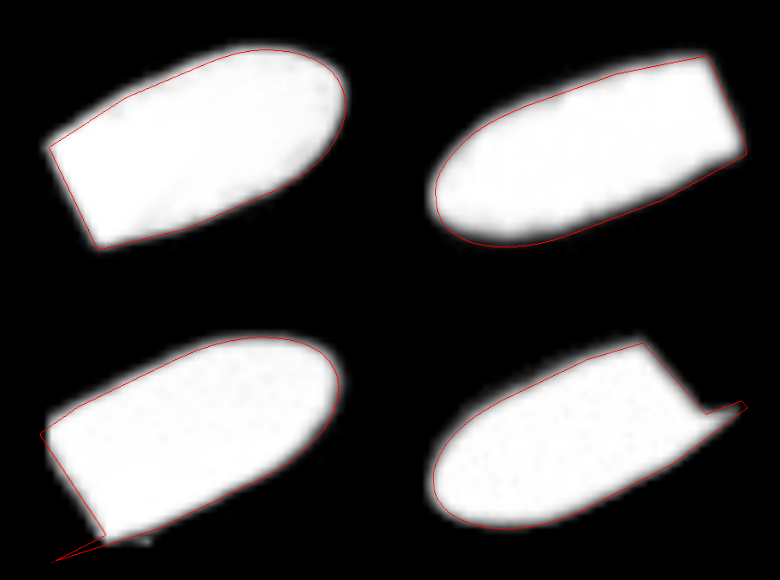

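```bash
cat > go.py <<'E'
from h import *
from scipy.spatial.transform import Rotation as R
import sys
def to(x,y,z,yaw):
    o=get_obs();M=R.from_rotvec(o["tcp_rot"]).as_matrix();d=M.T@(np.array([x,y,z])-o["tool_pos"])*1e3
    ty=np.arctan2(M[1,0],M[0,0]); dy=(yaw-ty+np.pi/2)%np.pi-np.pi/2
    print("t",round(o["clock"],2),"shift",np.round(d,1),"turn deg",round(-np.degrees(dy)*np.sign(-M[2,2]),1),"tool z",np.round(M[:,2],3),"xaxis yaw",round(ty,3),"q6",round(o["qpos"][5],2),"F",np.round(o["ft_force"],1),"tcp",np.round(o["tool_pos"],4),"grip",round(o["opening"],3),round(o["grasp_force"],1))
if __name__=="__main__": to(*map(float,sys.argv[1:]))
E
python3 go.py .4938 -.303 .12 1.957
```

```text
t 1.1 shift [ 405.6 -161.4  119. ] turn deg 81.9 tool z [ 0. -0. -1.] xaxis yaw 0.245 q6 -0.02 F [ 0.2 -0.   0.1] tcp [ 0.1394 -0.5579  0.239 ] grip 1.001 0.0
```

```bash
python3 -m creep '1 50 -20 0 0;1 50 -20 0 0;1 50 -20 0 0;1 50 -20 0 0;1 50 -20 0 0;1 50 -20 0 0;1 50 -20 0 0;1 50 -20 0 0'
python3 -m creep '1 0 0 0 -10;1 0 0 0 -10;1 0 0 0 -10;1 0 0 0 -10;1 0 0 0 -10;1 0 0 0 -10;1 0 0 0 -10;1 0 0 0 -10'
python3 -m creep '1 0 0 0 -10;1 0 0 0 -8;1 0 0 0 0;1 0 0 0 0'
python3 go.py .4938 -.303 .12 1.957
```

```text
clock: 2.1
tool_pos: [0.49, -0.3046, 0.2391]
tcp_rot: [3.118, 0.384, 0.0]
ft_force: [1.4, -0.5, 0.5]
opening: 1.002
grasp_force: 0.0
clock: 3.1
tool_pos: [0.4886, -0.3057, 0.239]
tcp_rot: [2.135, 2.304, -0.0]
ft_force: [0.3, 0.3, 0.6]
opening: 1.0
grasp_force: 0.0
clock: 3.6
tool_pos: [0.4886, -0.3057, 0.239]
tcp_rot: [1.759, 2.603, -0.0]
ft_force: [0.0, 0.9, 0.4]
opening: 0.998
grasp_force: 0.0
t 3.6 shift [  0.6   5.8 119. ] turn deg -0.2 tool z [-0. -0. -1.] xaxis yaw 1.953 q6 -0.96 F [0.  0.9 0.4] tcp [ 0.4886 -0.3057  0.239 ] grip 0.998 0.0
```

```bash
python3 -m creep '1 0.5 6 40 0;1 0 0 50 0;1 0 0 50 0;1 0 0 40 0;1 0 0 20 0;1 0 0 8 0;1 0 0 4.5 0;1 0 0 0 0'
python3 -m creep '0.7 0 0 0 0;0.7 0 0 0 0;0.7 0 0 0 0;0.7 0 0 0 0;0.7 0 0 0 0;0.7 0 0 0 0' 30
python3 go.py .4938 -.303 .12 1.957
```

```text
clock: 4.6
tool_pos: [0.4945, -0.3033, 0.0271]
tcp_rot: [1.756, 2.604, -0.0]
ft_force: [-0.3, 0.0, -0.3]
opening: 1.001
grasp_force: 0.0
clock: 5.35
tool_pos: [0.4943, -0.3032, 0.027]
tcp_rot: [1.756, 2.604, -0.0]
ft_force: [0.2, 0.3, 5.7]
opening: 0.761
grasp_force: 30.0
t 5.35 shift [  0.3  -0.4 -93. ] turn deg -0.1 tool z [ 0.001 -0.001 -1.   ] xaxis yaw 1.955 q6 -0.95 F [0.2 0.3 5.7] tcp [ 0.4943 -0.3032  0.027 ] grip 0.761 30.0
```

```bash
python3 -m creep '0.6 0 0 -10 0;0.6 0 0 -30 0;0.6 0 0 -50 0;0.6 0 0 -50 0;0.6 0 0 -50 0;0.6 0 0 -23 0;0.6 0 0 0 -6;0.6 0 0 0 0' 40
python3 go.py .6507 -.0356 .24 2.06
```

```text
clock: 6.35
tool_pos: [0.4937, -0.3028, 0.2396]
tcp_rot: [-1.619, -2.692, 0.0]
ft_force: [1.7, -0.1, -0.6]
opening: 0.76
grasp_force: 40.0
t 6.35 shift [162.4 263.9  -0.4] turn deg -0.1 tool z [-0. -0. -1.] xaxis yaw 2.059 q6 -1.06 F [ 1.7 -0.1 -0.6] tcp [ 0.4937 -0.3028  0.2396] grip 0.76 40.0
```

```bash
python3 -m creep '0.6 0 33 0 0;0.6 20 44 0 0;0.6 30 44 0 0;0.6 30 44 0 0;0.6 30 44 0 0;0.6 30 35 0 0;0.6 22.5 20 0 0;0.6 0 0 0 0'
python3 - <<'E'
from fit import *
for n,b in(("scene",(200,110,440,290)),("top",(190,110,350,230))):
    c=capture(n); save(c,n+"1.png",b,3.2)
E
python3 go.py .6507 -.0356 .24 2.06
```

```text
clock: 7.35
tool_pos: [0.6507, -0.0333, 0.2383]
tcp_rot: [-1.614, -2.693, 0.001]
ft_force: [-0.1, -0.9, -0.2]
opening: 0.756
grasp_force: 40.0
t 7.45 shift [-0.1  0.4 -1.2] turn deg -0.0 tool z [-0.002 -0.001 -1.   ] xaxis yaw 2.059 q6 -0.56 F [-0.3  0.7 -0. ] tcp [ 0.6504 -0.0357  0.2388] grip 0.758 40.0
```

View pics/scene1.png

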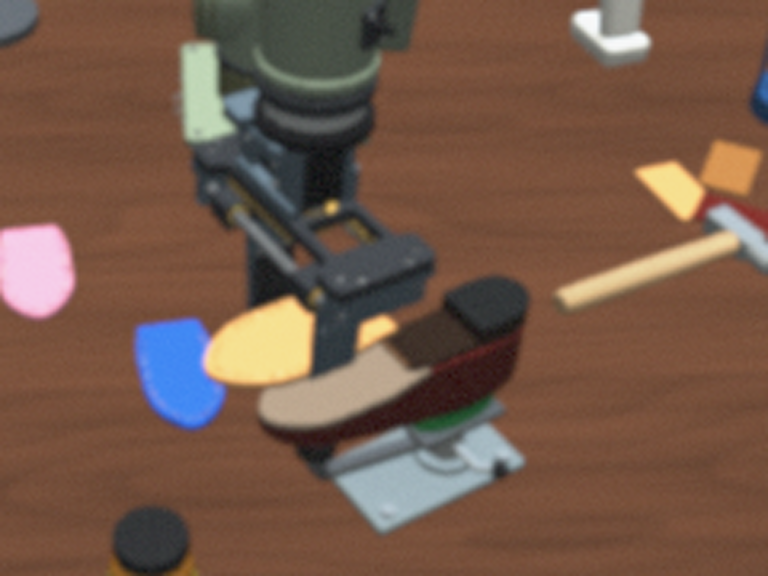

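View pics/top1.png

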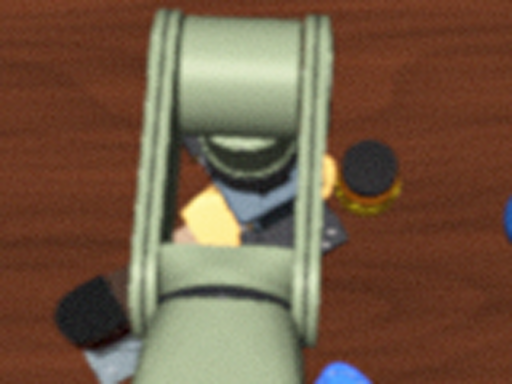

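```bash
cat > hand.py <<'E'
from fit import *
from scipy.spatial.transform import Rotation as R
def hand(box,lo=90,hi=245,dz=.027):
    c=capture("scene"); o=get_obs();M=R.from_rotvec(o["tcp_rot"]).as_matrix();yaw=np.arctan2(M[1,0],M[0,0])
    im=c["pixels"][box[1]:box[3],box[0]:box[2],0].astype(np.float32)
    a=cv2.resize(np.clip((im-lo)/(hi-lo),0,1),None,fx=S,fy=S)
    u=M[:2,0];v=np.array([-u[1],u[0]])
    P=lambda q:[*(o["tool_pos"][:2]+u*q[0]/1e3+v*q[1]/1e3),yaw]
    f=lambda q:np.abs(cv2.GaussianBlur(model(c,P(q),"sole",box,o["tool_pos"][2]-dz),(0,0),S*.5)-a).sum()/a.sum()
    r=minimize(f,[0,0],method="Nelder-Mead",options=dict(initial_simplex=[[0,0],[6,0],[0,6]]))
    print("sole-axis offset mm (x,y)",np.round(r.x,2),round(r.fun,3))
    m=model(c,P(r.x),"sole",box,o["tool_pos"][2]-dz);g=cv2.cvtColor((a*255).astype(np.uint8),cv2.COLOR_GRAY2BGR)
    ct,_=cv2.findContours((m>0).astype(np.uint8),0,1);cv2.drawContours(g,ct,-1,(0,0,255),1);return g
if __name__=="__main__":
    cv2.imwrite("pics/hand.png",hand((255,190,282,236)))
E
python3 hand.py
```

```text
sole-axis offset mm (x,y) [1.89 3.  ] 0.244
```

View pics/hand.png

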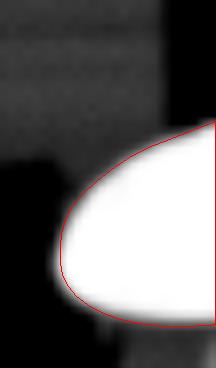

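```bash
python3 go.py .6518 -.0350 .1785 2.056
```

```text
t 7.5 shift [ 0.4  2.  60.4] turn deg 0.2 tool z [-0.001 -0.001 -1.   ] xaxis yaw 2.059 q6 -0.56 F [ 0.5 -0.9 -1. ] tcp [ 0.6503 -0.0363  0.239 ] grip 0.76 40.0
```

```bash
python3 -m creep '0.6 0 2 20 0;0.6 0 0 20 0;0.6 0 0 12 0;0.6 0 0 5 0;0.6 0 0 3.5 0;0.6 0 0 0 0'
python3 go.py .6518 -.0350 .1785 2.056
python3 -m creep '0.6 5 0 0 0;0.6 8 0 0 0;0.6 8 0 0 0;0.6 5 0 0 0;0.6 3 0 0 0;0.6 0 0 0 0'
python3 go.py .6308 .0048 .1785 2.056
```

```text
clock: 8.25
tool_pos: [0.6526, -0.0347, 0.1793]
tcp_rot: [1.617, 2.693, 0.0]
ft_force: [0.3, 0.8, -1.3]
opening: 0.757
grasp_force: 40.0
t 8.25 shift [ 0.1 -0.9  0.8] turn deg 0.2 tool z [ 0.001 -0.    -1.   ] xaxis yaw 2.06 q6 -0.56 F [ 0.3  0.8 -1.3] tcp [ 0.6526 -0.0347  0.1793] grip 0.757 40.0
clock: 9.0
tool_pos: [0.6388, -0.0088, 0.179]
tcp_rot: [1.617, 2.693, -0.0]
ft_force: [0.3, 0.8, -1.1]
opening: 0.76
grasp_force: 40.0
t 9.0 shift [15.7 -0.7  0.5] turn deg 0.2 tool z [ 0. -0. -1.] xaxis yaw 2.06 q6 -0.52 F [ 0.3  0.8 -1.1] tcp [ 0.6388 -0.0088  0.179 ] grip 0.76 40.0
```

```bash
python3 -c "
from h import *
c=capture('scene');save(c,'s2.png',(260,170,380,260),6)"
```

```text
(no output)
```

View pics/s2.png

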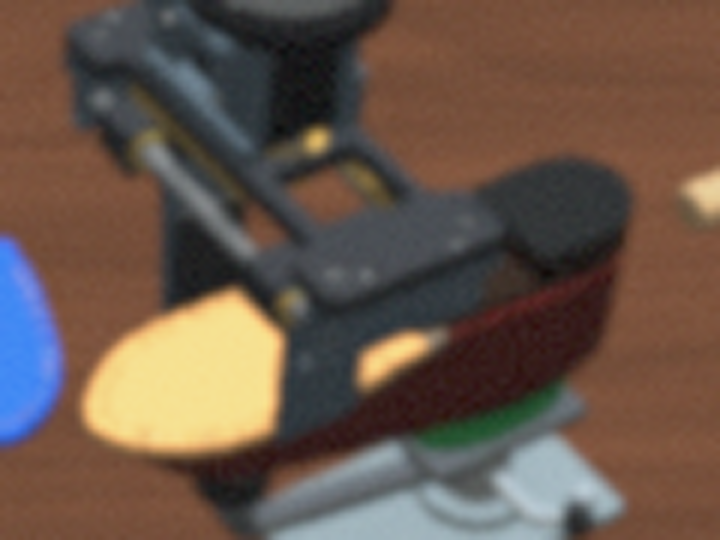

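The plate lies over the bottom with its skived end (about (435,340) in the crop) entering the lap's mouth. I continue gently.

```bash
python3 -m creep '0.6 3 0 0.7 0;0.6 3 0 0 0;0.6 3 0 0 0;0.6 2 0 0 0;0.6 0 0 0 0'
python3 go.py .6308 .0048 .1785 2.056
```

```text
clock: 9.68
tool_pos: [0.6336, 0.0009, 0.1782]
tcp_rot: [1.617, 2.693, -0.0]
ft_force: [0.8, 0.2, -0.4]
opening: 0.757
grasp_force: 40.0
t 9.68 shift [ 4.8 -0.6 -0.3] turn deg 0.2 tool z [-0. -0. -1.] xaxis yaw 2.06 q6 -0.51 F [ 0.8  0.2 -0.4] tcp [0.6336 0.0009 0.1782] grip 0.757 40.0
```

```bash
python3 -m creep '0.6 0 0 0.7 0;0.6 2 0 0 0;0.6 0 0 0 0'
python3 -m creep '0.6 1 0 0 0;0.6 1 0 0 0;0.6 0 0 0 0'
python3 go.py .6308 .0048 .1785 2.056
```

```text
clock: 10.05
tool_pos: [0.6327, 0.0026, 0.1775]
tcp_rot: [-1.617, -2.693, 0.0]
ft_force: [-0.1, -0.1, -0.8]
opening: 0.757
grasp_force: 40.0
clock: 10.42
tool_pos: [0.6318, 0.0042, 0.1774]
tcp_rot: [1.617, 2.693, -0.0]
ft_force: [0.7, -0.8, -1.2]
opening: 0.76
grasp_force: 40.0
t 10.43 shift [ 1.  -0.6 -1.1] turn deg 0.2 tool z [ 0. -0. -1.] xaxis yaw 2.06 q6 -0.5 F [ 0.7 -0.8 -1.2] tcp [0.6318 0.0042 0.1774] grip 0.76 40.0
```

```bash
python3 -m creep '0.6 1 0 0 0;0.6 1 0 0 0;0.6 0 0 0 0'
python3 -m creep '0.6 1 0 0 0;0.6 0 0 0 0'
python3 go.py .6308 .0048 .1785 2.056
```

```text
clock: 10.8
tool_pos: [0.6314, 0.005, 0.1776]
tcp_rot: [1.616, 2.691, -0.002]
ft_force: [1.5, -5.5, -2.0]
opening: 0.764
grasp_force: 40.0
clock: 11.05
tool_pos: [0.6314, 0.0051, 0.1778]
tcp_rot: [1.615, 2.69, -0.003]
ft_force: [2.7, -7.0, -2.3]
opening: 0.759
grasp_force: 40.0
t 11.05 shift [ 0.  -0.6 -0.7] turn deg 0.2 tool z [ 0.002 -0.004 -1.   ] xaxis yaw 2.06 q6 -0.5 F [ 2.7 -7.  -2.3] tcp [0.6314 0.0051 0.1778] grip 0.759 40.0
```

```bash
python3 -m creep '0.6 0 0 0.5 0;0.6 0 0 0.5 0;0.6 0 0 0 0' 60
python3 -m creep '0.6 0 0 1 0;0.6 0 0 0 0'
python3 go.py .6308 .0048 .1785 2.056
```

```text
clock: 11.42
tool_pos: [0.6314, 0.0051, 0.1773]
tcp_rot: [1.615, 2.69, -0.002]
ft_force: [2.1, -7.3, -0.3]
opening: 0.753
grasp_force: 60.0
clock: 11.68
tool_pos: [0.6314, 0.0051, 0.177]
tcp_rot: [1.615, 2.69, -0.002]
ft_force: [1.7, -6.0, 2.9]
opening: 0.759
grasp_force: 60.0
t 11.68 shift [ 0.  -0.7 -1.5] turn deg 0.2 tool z [ 0.003 -0.003 -1.   ] xaxis yaw 2.06 q6 -0.5 F [ 1.7 -6.   2.9] tcp [0.6314 0.0051 0.177 ] grip 0.759 60.0
```

```bash
python3 -m creep '0.6 0 0 1 0;0.6 0 0 1 0;0.6 0 0 1 0;0.6 0 0 1 0;0.6 0 0 0 0;0.6 0 0 0 0'
python3 go.py .6308 .0048 .1785 2.056
python3 -c "
from h import *
c=capture('scene');save(c,'s3.png',(260,170,380,260),6)"
```

```text
clock: 12.42
tool_pos: [0.6314, 0.0051, 0.1769]
tcp_rot: [1.613, 2.688, -0.0]
ft_force: [-3.1, -6.5, 19.1]
opening: 0.757
grasp_force: 60.0
t 12.43 shift [ 0.1 -0.7 -1.6] turn deg 0.2 tool z [ 0.006 -0.004 -1.   ] xaxis yaw 2.06 q6 -0.5 F [-3.1 -6.5 19.1] tcp [0.6314 0.0051 0.1769] grip 0.757 60.0
```

View pics/s3.png

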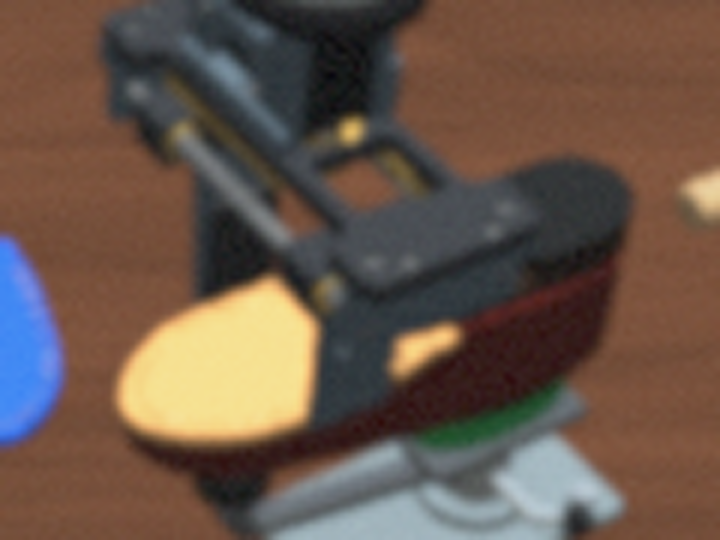

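```bash
sed -i 's/255,190,282,236/274,222,303,250/' hand.py; python3 hand.py; python3 go.py .6308 .0048 .1785 2.056
```

```text
sole-axis offset mm (x,y) [1.11 4.76] 0.124
t 12.53 shift [ 0.  -0.7 -1.6] turn deg 0.2 tool z [ 0.006 -0.004 -1.   ] xaxis yaw 2.06 q6 -0.5 F [-3.7 -6.5 20.1] tcp [0.6314 0.0051 0.1769] grip 0.752 60.0
```

View pics/hand.png

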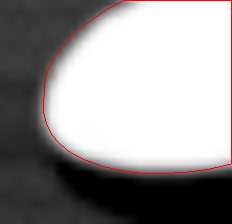

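```bash
python3 -c "
from bench import *
print(sign_off())"
```

```text
the job is handed in; nothing more can be done
None
```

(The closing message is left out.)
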